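# Press a door hanger's axle pin home with locking pliers

## Task

Stand the sliding-door hanger upright between the open jaws of the bench-mounted locking pliers, its proud axle pin facing the moving jaw, and gently slide it back until it just bears against the rubber buffer in the throat of the pliers, without ramming it or tipping the hanger. Then squeeze the handles until they snap over centre and lock, so that the pin is pressed home, and flick the release lever so that the pliers spring open, leaving the hanger standing between the jaws. Leave everything else on the counter alone.

Things in the scene. Friction and masses are not known exactly. Their poses are not given: they have to be found in the camera images.
- board: Wooden board 340 x 130 x 12 mm fixed to the counter, carrying steel locking pliers that lie flat in a slot. Origin on its underside below the pliers' pivot; z up, x towards the jaw tips, handles to -x; board x -215 to 125 mm. The whole pliers sit up to 18 mm either way along x from mid slot, fixed fast and NOT measured: find by touch. Sizes below: board frame, mm, mid slot.
- seat (a point): Board point (44, 0, 38): where the hanger's origin is when seated, pliers in mid slot (up to 18 mm off along x). Flat ledge, top z = 38, x 2 to 100, y -39 to 31. Throat: rubber buffer, face at x = 28 facing +x, y -13 to 9, z 42 to 64; it gives 1 mm per 5 N, up to 5 mm; never press it over 7 N, and do not tip the hanger on it. Fixed jaw: face at y = 12, x 28 to 66, top z = 66.
- grip (a point): Board point (-100, 0, 55), midway between the shut handles. Both are bars, z 46 to 64, free below down to z = 12. Fixed handle: y 6 to 15, x -135 to -20. Moving handle on the -y side, ends at x = -130: outer face at y = -15 shut, about -43 here when open (58 mm across both). Needs up to about 15 N here to close.
- tab (a point): Board point (-167, -10, 67): middle of the release lever's upright thumb tab at rest, pliers in mid slot; up to 18 mm off along x. The tab is a plate 26 mm long in x, 5 mm thick in y, z 47 to 87, beyond the handle ends; it is pushed towards +y from its -y side.
- handle (a joint): Moving handle, hinged (upright axis) at x = 0, y = 0 of the pliers. 0 = sprung open, 0.27 rad = shut; swings to +y. Dead centre at about 0.19: short of it a spring opens it, past it it snaps to 0.27 and locks. It drives the moving jaw (-y side, top z = 65), whose pad, 8 mm wide, faces y = -12 at x 40 to 48 shut, y about -26 at x 34 to 42 open; it misses the pin unless the hanger is seated.
- lever (a joint): Release lever, hinged (upright axis) at x = -120, y = 0 between the handles. 0 at rest, to 0.75 rad as its tab is pushed to +y (about 5 mm at the tab per 0.1 rad); it springs back. With the pliers locked, about 0.55 rad (some 3 N) forces the handle back past dead centre and the pliers spring open.
- hanger: Aluminium roller hanger, 0.15 kg, standing upright. Origin at the centre of its underside, z up. Block 32 (x) x 24 (y) x 34 (z) mm, two cheeks with a black roller between; above it a flat tang 30 (x) x 12 (y) mm, z 34 to 76, to hold it by. A 7 mm steel pin sticks 7 mm out of the -y cheek at x = 0, z = 17 mm. Standing in the pliers, its axes point as the board's.
- pintip (a point): Point fixed on the hanger at (0, -19, 17) mm of its frame: the outer end of the pin while it is still proud; shows which side the pin is on.
- pin (a joint): Axle pin in the hanger: 0 = proud by 7 mm, 0.007 m = pressed flush. It moves under about 6 N and stays.
- spanner: Chrome spanner 170 mm long, lying flat; bystander.
- awl: Awl with a wooden handle, 155 mm long, lying; bystander.
- funnel: Green plastic funnel, 96 mm wide, 95 mm tall, mouth down; bystander.
- padlock: Small steel padlock, 36 x 42 x 18 mm body, lying flat; bystander.
- key: Small brass key, 50 mm, lying flat; bystander.
- jar: Glass jar 60 mm wide, 80 mm tall; bystander.
- driver: Screwdriver 160 mm long, lying; bystander.

How it is judged (in metres and radians):
On the way, in this order (a step that is already met when the one before it is completed fails the run):
1. the hanger stands square between the open jaws on the ledge and bears against the throat buffer (over 0.5 N), pin still proud and towards the moving jaw (x of hanger in the frame of board between 0.022 and 0.068 m and y of hanger in the frame of board between -0.01 and 0.003 m and z of hanger in the frame of board below 0.042 m and angle between the x axis of hanger and the x axis of board, either way round below 0.2 rad and value of joint handle below 0.05 rad and value of joint pin below 0.0015 m and y of pintip in the frame of board below -0.012 m and contact force between hanger and buffer_c0 above 0.5 N), for 0.05 s.
2. the handles are locked over centre and the pin is pressed home (value of joint handle above 0.245 rad and value of joint pin above 0.005 m), for 0.2 s.
3. the release lever is flicked and the handle springs open (value of joint lever above 0.3 rad and value of joint handle below 0.15 rad).
At the end, for the whole second after the job is handed in: The pliers are open (handle within 0.06 rad of its open stop), the pin is within 2 mm of flush, and the hanger stands upright (within 0.1 rad) and at rest on the ledge between the jaws (value of joint handle below 0.06 rad and value of joint pin above 0.005 m and x of hanger in the frame of board between 0.022 and 0.068 m and y of hanger in the frame of board between -0.015 and 0.003 m and z of hanger in the frame of board between 0.035 and 0.041 m and angle between hanger's own z axis and vertical below 0.1 rad and linear speed of hanger below 0.02 m/s); the robot touches nothing.
It fails at once if the hanger is pressed on the throat buffer with more than 7 N (contact force between hanger and buffer_c0 above 7 N).
It fails at once if the hanger is tipped more than 0.12 rad while it is down between the jaws (angle between hanger's own z axis and vertical above 0.12 rad and distance between hanger and seat below 0.035 m).
It fails at once if a bystander is moved more than 30 mm (distance of any of spanner, awl, funnel, padlock, key, jar, driver from where it was at the start of the episode above 0.03 m).
It also fails if it takes over 72 s, if anything falls off the work surface, if the arm or the gripper's body presses on something with over 40 N, if the wrist force passes 120 N, or if a joint passes its speed limit or range.

## Robot

A 6-joint arm with a two-finger parallel gripper is mounted at the origin on the work surface. World frame = base frame: x ahead of the robot, y to its left, z up, the work surface at z = 0. Lengths are in mm, angles in rad, forces in N, time in s.
With the tool pointing down it reaches from about 375 to 975 mm from the base axis. Payload 3.8 kg.
Tool frame: the origin (TCP) lies between the finger pads; the fingertips stand nose_length ahead of it and the grasp point (between the pads) is the TCP (nose_length is the distance from the TCP to the fingertips, in mm); z points along the fingers, y is the direction in which the jaws open and shut (so a half turn about z gives the same grasp; the last joint's range is limited). The gripper opens to 88 mm and grips with 3 to 60 N. Pads are 18 mm wide; open, the fingers measure 123 mm over their backs; the gripper's body (75 mm by 187 mm) begins 45 mm behind the grasp point.
Start: joints at [1.295, 0.264, 1.604, -0, 1.274, -0.037], TCP at [159.66, 655.841, 257.706] pointing down, gripper open.
Joint ranges: [-2.63, 2.63], [-0.94, 2.18], [0.31, 2.57], [-1.31, 4.45], [0, 2.66], [-2.55, 2.55]. Speed limits (rad/s): [2.57, 2.57, 3.14, 3.14, 3.14, 3.14].

## Interface

Orientations are given as a unit quaternion [x, y, z, w].
In Python, from bench import sense, snapshot, hand_in, nose_length gives the robot as it stands.
- The arm moves only by the tool drive_tool, never from a script. Its argument "moves" is a list of rows, each a list of 2 entries, a list of its own where there are three numbers: the shift along the tool's x, y, z in mm, then the turn, a rotation vector about the tool's x, y, z in rad. In form: [[[dx, dy, dz], [ax, ay, az]], ...]. A call has exactly 10 rows; each row shifts and turns the commanded pose from where the row before left it, along the tool's axes as they then stand; what a row does not reach is not made up. A row lasts 1/12 s, in which the tool goes at most 41.7 mm and 7.16 degrees, less where a joint would pass 70% of its speed; a pose out of reach is approached as far as the arm can. A call with a gripper value outside its range is refused whole. "claw" is the gripper command: -1 is fully open, 1 is shut, values between are in proportion, set as the call begins (left out, the last holds). The fingers move at their own pace and stop on an object; the grip force is fixed at half the most. Time passes only in rows, so rows that do not move let the fingers close, or fill a call up. It gives the time, the measured TCP pose, the force and the opening at its end, in the units of the state.
- sense(): the state, without advancing time (a new reading comes with each control period).
- snapshot(name): name is "side" or "top" or "wrist"; returns a dict with "img" (420x560x3 uint8, red, green, blue), "K" (3x3 intrinsics, pixels), "world_from_camera" (4x4, takes a point from camera to world coordinates); the wrist camera has in their place "hand_eye" (4x4, takes a point from camera to tool coordinates, whose origin is the TCP and whose axes are the flange's). Camera axes: x right, y down, z forward; pixel columns grow to the right and rows downward; lengths in mm; the calibration is good to about 2 mm. The wrist camera is an equidistant fisheye: a pixel r from the principal point sees the ray r / f radians off the axis. A picture is of the moment at which its call begins: read the wrist's pose just before it. There is no depth.
- hand_in(): hands the job in, once; it reports no verdict.
The state is a dict: "time_s": time; "joints": joint angles; "qd": joint speeds; "joint_torque": joint torques, N m; "eef_pos": TCP position; "ee_rot": TCP orientation; "force": force on the tool from outside, world axes, zero at the start; "ft_torque": the same for the moment, N m; "gripper_width": finger opening in mm.
Only numpy, scipy, OpenCV 4.12 (cv2) and the standard library are available. Lean on these libraries where they do the work, as an engineer would, in place of code of your own. Each camera call takes 0.05 s, during which the arm holds its last target. There are 200 camera calls.

## Working session

There is one attempt and no reset: what is moved stays moved. The work goes in short steps, Python scripts to look and compute and a tool call to move; the robot and the scene stay as the last step left them, time stands still between calls to the robot, and variables do not carry over. Pictures are saved under pics/ and viewed, about 8 in all and at most 12, crops included, and the job is handed in when it is done.

Besides the shell and the picture viewer there is one more tool, called after "Call:" by a JSON object that holds its "method" and its "body". drive_tool: Moves the arm, as the interface text tells. Its arguments: {"type":"object","properties":{"moves":{"type":"array"},"claw":{"type":"number"}},"required":["moves"]}

```bash
ls; mkdir -p pics; python3 - <<'E'
from bench import sense,snapshot,nose_length
import cv2,json,numpy as np
print(nose_length if not callable(nose_length) else nose_length())
print(sense())
for n in("side","top"):
    s=snapshot(n); cv2.imwrite(f"pics/{n}0.png",s["img"][:,:,::-1]); print(n,s["K"],s["world_from_camera"])
    np.savez(f"pics/{n}0.npz",**s)
E
```

```text
pics
19.0
{'time_s': 0.0, 'joints': array([ 1.29505792e+00,  2.64714320e-01,  1.60529753e+00, -1.67116370e-05,
        1.27370954e+00, -3.69222060e-02]), 'qd': array([-0.00096333,  0.00064366, -0.0002655 , -0.0028386 ,  0.00059175,
       -0.00061138]), 'joint_torque': array([-3.62919573e-04, -5.02110529e+01, -3.56874669e+01,  7.25496607e-02,
        2.93832889e-02, -1.29403979e-04]), 'eef_pos': array([159.5205502 , 655.22316625, 256.45542261]), 'ee_rot': array([ 1.19122038e-01,  9.92879050e-01, -1.05263568e-03, -1.57826880e-04]), 'force': array([ 0.37928582,  0.69001673, -0.80739802]), 'ft_torque': array([-0.03579573,  0.01886855,  0.00511253]), 'gripper_width': 88.08231146571677}
side [[383.66106153   0.         280.05245995]
 [  0.         383.66106153 210.66126298]
 [  0.           0.           1.        ]] [[-9.45126087e-01 -1.72243336e-01  2.77612883e-01  3.39275387e+02]
 [-3.26583341e-01  5.21358781e-01 -7.88370689e-01  7.16482549e+02]
 [-8.94431661e-03 -8.35773447e-01 -5.49001588e-01  5.63301832e+02]
 [ 0.00000000e+00  0.00000000e+00  0.00000000e+00  1.00000000e+00]]
top [[472.97158163   0.         280.69919272]
 [  0.         472.97158163 205.01162371]
 [  0.           0.           1.        ]] [[-2.67976834e-02 -9.90282493e-01  1.36464164e-01  4.02978607e+02]
 [-9.99533345e-01  2.85462389e-02  1.08721767e-02 -5.24108970e+00]
 [-1.46620649e-02 -1.36109133e-01 -9.90585346e-01  1.17961869e+03]
 [ 0.00000000e+00  0.00000000e+00  0.00000000e+00  1.00000000e+00]]
```

View pics/top0.png

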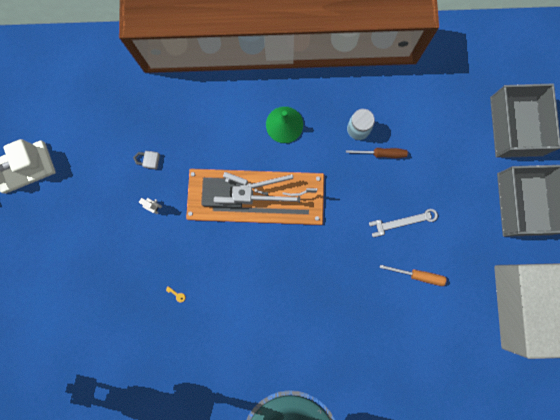

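View pics/side0.png

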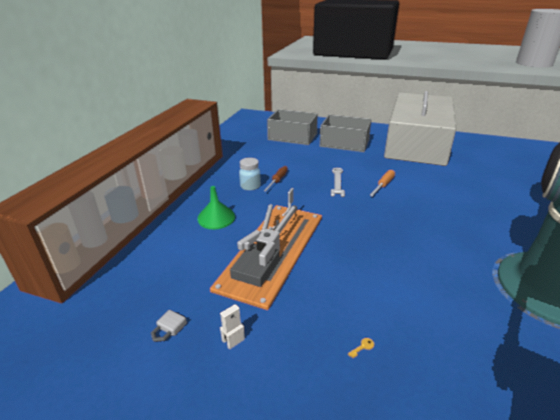

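```bash
cat > h.py <<'E'
import numpy as np,cv2
from scipy.spatial.transform import Rotation as R
def load(n): return dict(np.load(f"pics/{n}.npz"))
def ray(s,u,v):
    d=np.linalg.inv(s["K"])@[u,v,1]; T=s["world_from_camera"]; return T[:3,3],T[:3,:3]@d
def onz(s,u,v,z):
    o,d=ray(s,u,v); return o+d*(z-o[2])/d[2]
def proj(s,p):
    T=s["world_from_camera"]; c=T[:3,:3].T@(np.array(p)-T[:3,3]); q=s["K"]@c; return q[:2]/q[2]
E
python3 - <<'E'
from h import *
s=load("top0"); im=s["img"]; hsv=cv2.cvtColor(im,cv2.COLOR_RGB2HSV)
m=cv2.inRange(hsv,(5,120,120),(20,255,255)); m[:150]=0;m[240:]=0;m[:,:170]=0;m[:,340:]=0
m=cv2.morphologyEx(m,cv2.MORPH_CLOSE,np.ones((5,5)))
c=max(cv2.findContours(m,0,2)[0],key=cv2.contourArea)
w=np.array([onz(s,*p[0],12)[:2] for p in c]).astype(np.float32)
r=cv2.minAreaRect(w); print(r,cv2.boxPoints(r))
m=cv2.inRange(hsv,(0,0,130),(180,90,255))[190:220,130:170]
ys,xs=np.nonzero(m);print(len(xs),xs.mean()+130,ys.mean()+190,onz(s,xs.mean()+130,ys.mean()+190,40))
s2=load("side0")
a=cv2.resize(im[150:240,120:340],None,fx=3.5,fy=3.5,interpolation=cv2.INTER_CUBIC)
b=cv2.resize(s2["img"][280:360,190:270],None,fx=3.2,fy=3.2,interpolation=cv2.INTER_CUBIC)
c2=cv2.resize(im[185:225,130:180],None,fx=6.4,fy=6.4,interpolation=cv2.INTER_CUBIC)
H=np.zeros((580,770,3),np.uint8);H[:a.shape[0],:a.shape[1]]=a;H[320:320+b.shape[0],:b.shape[1]]=b;H[320:320+c2.shape[0],300:300+c2.shape[1]]=c2
cv2.imwrite("pics/c1.png",H[:,:,::-1])
E
```

```text
((587.8084716796875, 71.28375244140625), (338.2121887207031, 128.5810089111328), 86.27715301513672) [[ 512.6735   -93.2911 ]
 [ 640.9832  -101.6399 ]
 [ 662.9434   235.85861]
 [ 534.6337   244.2074 ]]
154 147.6038961038961 203.9025974025974 [572.07941347 332.29257728  40.        ]
```

View pics/c1.png

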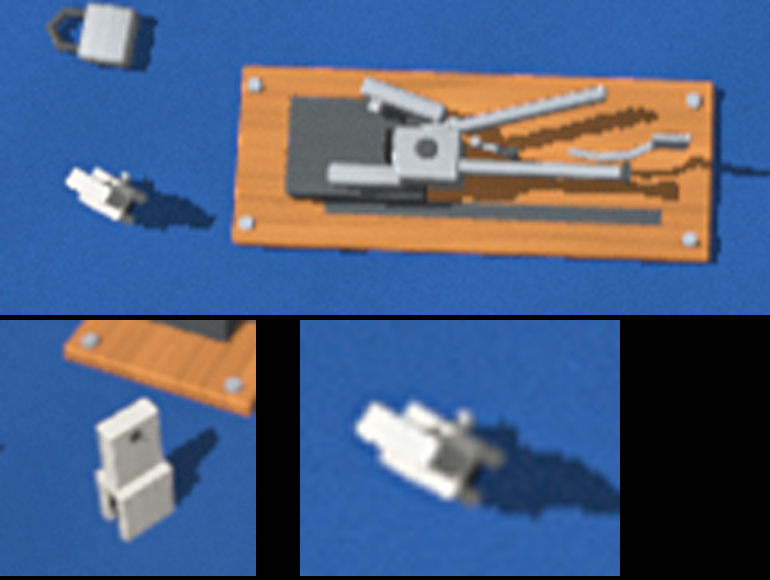

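Call:
{"method": "drive_tool", "body": {"moves": [[[0,0,5],[0,0,0.12]],[[0,0,5],[0,0,0.12]],[[0,0,5],[0,0,0.12]],[[0,0,5],[0,0,0.12]],[[0,0,5],[0,0,0.12]],[[0,0,5],[0,0,0.12]],[[0,0,5],[0,0,0.12]],[[0,0,5],[0,0,0.12]],[[0,0,5],[0,0,0.12]],[[0,0,5],[0,0,0.12]]], "claw": -1}}

```text
time_s: 0.93
eef_pos: [159.5, 655.4, 206.7]
ee_rot: [0.661, 0.75, -0.001, 0.0]
force: [0.3, -0.4, -0.0]
gripper_width: 88.1
```

Call:
{"method": "drive_tool", "body": {"moves": [[[-26,25.5,0],[0,0,0]],[[-26,25.5,0],[0,0,0]],[[-26,25.5,0],[0,0,0]],[[-26,25.5,0],[0,0,0]],[[-26,25.5,0],[0,0,0]],[[-26,25.5,0],[0,0,0]],[[-26,25.5,0],[0,0,0]],[[-26,25.5,0],[0,0,0]],[[-26,25.5,0],[0,0,0]],[[-26,25.5,0],[0,0,0]]]}}

```text
time_s: 1.77
eef_pos: [447.6, 430.1, 207.2]
ee_rot: [0.659, 0.752, -0.0, -0.0]
force: [0.1, 0.8, -0.6]
gripper_width: 88.3
```

Call:
{"method": "drive_tool", "body": {"moves": [[[-22.7,22.2,0],[0,0,0]],[[-22.7,22.2,0],[0,0,0]],[[-22.7,22.2,0],[0,0,0]],[[-22.7,22.2,0],[0,0,0]],[[-22.7,22.2,0],[0,0,0]],[[0,0,0],[0,0,0.12]],[[0,0,0],[0,0,0.12]],[[0,0,0],[0,0,0.12]],[[0,0,0],[0,0,0.12]],[[0,0,0],[0,0,0.12]]]}}

```text
time_s: 2.6
eef_pos: [571.4, 333.3, 206.9]
ee_rot: [0.853, 0.521, -0.001, -0.0]
force: [-0.5, -0.9, 0.1]
gripper_width: 88.1
```

```bash
python3 - <<'E'
from bench import sense,snapshot
import cv2,numpy as np
st=sense(); s=snapshot("wrist")
print(st["time_s"],st["joints"],st["eef_pos"],st["ee_rot"],st["force"]); print(s["K"],s["hand_eye"].round(3))
np.savez("pics/w1.npz",pos=st["eef_pos"],rot=st["ee_rot"],**s); cv2.imwrite("pics/w1.png",s["img"][:,:,::-1])
E
```

```text
2.6 [4.90433556e-01 2.73602530e-01 1.68720988e+00 3.50414330e-05
 1.18217710e+00 9.64777165e-01] [571.39135966 333.33064527 206.91585956] [ 8.53453498e-01  5.21168532e-01 -6.96327785e-04 -5.65243166e-05] [-0.46035011 -0.91407781  0.1009939 ]
[[325.1922621    0.         274.32771427]
 [  0.         325.1922621  217.26707674]
 [  0.           0.           1.        ]] [[   0.      -0.965   -0.264   67.104]
 [   1.       0.      -0.       0.694]
 [   0.      -0.264    0.965 -126.773]
 [   0.       0.       0.       1.   ]]
```

View pics/w1.png

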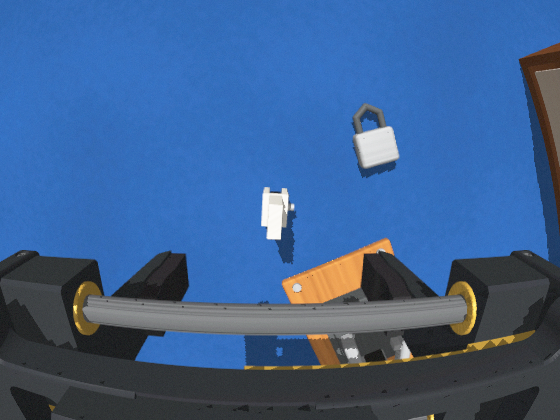

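```bash
python3 - <<'E'
from h import *
s=load("w1"); c=cv2.resize(s["img"][175:255,240:320],None,fx=7,fy=7,interpolation=cv2.INTER_CUBIC)
cv2.imwrite("pics/w1c.png",c[:,:,::-1])
E
```

```text
(no output)
```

View pics/w1c.png

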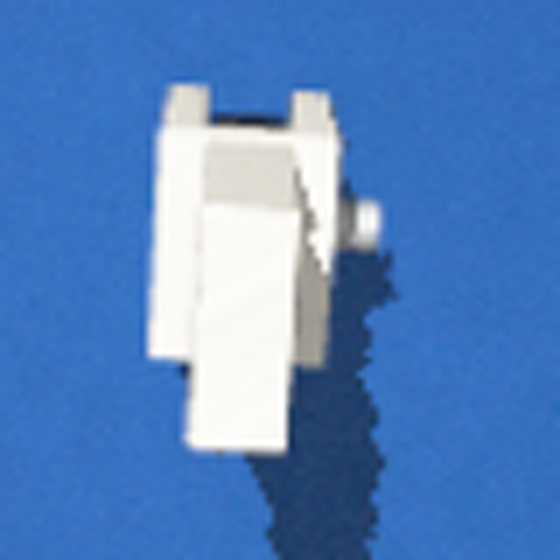

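```bash
cat >> h.py <<'E'
def wray(s,u,v):
    K=s["K"]; a=np.array([u-K[0,2],v-K[1,2]])/K[0,0]; r=np.hypot(*a)
    d=np.r_[np.sin(r)*a/max(r,1e-9),np.cos(r)]; H=s["hand_eye"]; Q=R.from_quat(s["rot"]).as_matrix()
    return s["pos"]+Q@H[:3,3],Q@H[:3,:3]@d
def wz(s,u,v,z):
    o,d=wray(s,u,v); return o+d*(z-o[2])/d[2]
def wproj(s,p):
    H=s["hand_eye"];Q=R.from_quat(s["rot"]).as_matrix(); t=Q.T@(np.array(p)-s["pos"]); c=H[:3,:3].T@(t-H[:3,3])
    r=np.arctan2(np.hypot(c[0],c[1]),c[2]); return s["K"][:2,2]+s["K"][0,0]*r*c[:2]/np.hypot(c[0],c[1])
# board frame
BO=np.array([590.7,116.2,0]); BA=np.arctan2(337.5,22.)
B=R.from_euler('z',BA).as_matrix()
def b2w(p): return BO+B@np.array(p)
def w2b(p): return B.T@(np.array(p)-BO)
def totool(rot,D): return R.from_quat(rot).as_matrix().T@np.array(D)
E
python3 - <<'E'
from h import *
s=load("w1"); 
for z,C in((76,[(205,203),(297,207),(288,452),(187,447)]),(34,[(163,125),(340,133),(325,367),(150,358)])):
    P=np.array([wz(s,240+x/7,175+y/7,z) for x,y in C]); r=cv2.minAreaRect(P[:,:2].astype(np.float32)); print(z,r,P.mean(0))
    e=P[0]+P[1]-P[2]-P[3]; print(np.degrees(np.arctan2(e[1],e[0])))
Q=R.from_quat(s["rot"]).as_matrix(); print(np.degrees(np.arctan2(Q[1,1],Q[0,1])), Q[:,0])
t=load("top0"); T=lambda u,v,z:w2b(onz(t,u,v,z))
f=lambda x,y:(120+x/3.5,150+y/3.5)
print("pivot",T(*f(427,148),66),"boardorigin px",proj(t,b2w([0,0,66])))
print("ledge corners", T(*f(290,97),38),T(*f(287,195),38)); print("fixed handle end",T(*f(629,171),64)," moving end",T(*f(605,92),64), "jaw tip",T(*f(328,172),66))
print("tab",T(*f(690,140),87),T(*f(652,145),87))
E
```

```text
76 ((568.7916259765625, 326.20098876953125), (30.112274169921875, 12.113850593566895), 59.85945129394531) [568.78857864 326.17878568  76.        ]
59.82710995614887
34 ((568.5193481445312, 325.67791748046875), (32.867218017578125, 24.132396697998047), 59.778560638427734) [568.55650341 325.60290963  34.        ]
59.53427419972466
-27.17867551776682 [ 0.45676575  0.88958629 -0.00112965]
pivot [-17.65752905  -0.17664445  66.        ] boardorigin px [234.62424309 192.09703633]
ledge corners [ 83.49162194 -37.53915252  38.        ] [81.36390786 32.00384977 38.        ]
fixed handle end [-155.91935568   10.41395075   64.        ]  moving end [-137.68132466  -43.74798687   64.        ] jaw tip [49.05796946 18.80405913 66.        ]
tab [-195.49703104   -8.51498771   87.        ] [-170.23425366   -4.21985243   87.        ]
```

Call:
{"method": "drive_tool", "body": {"moves": [[[-7.5,1,0],[0,0,0.054]],[[0,0,16.5],[0,0,0]],[[0,0,16.5],[0,0,0]],[[0,0,16.5],[0,0,0]],[[0,0,16.5],[0,0,0]],[[0,0,16.5],[0,0,0]],[[0,0,16.5],[0,0,0]],[[0,0,16.5],[0,0,0]],[[0,0,16.5],[0,0,0]],[[0,0,16.5],[0,0,0]]]}}

```text
time_s: 3.48
eef_pos: [568.7, 326.4, 58.0]
ee_rot: [0.865, 0.502, -0.0, -0.0]
force: [1.1, -0.1, 0.4]
gripper_width: 88.0
```

Call:
{"method": "drive_tool", "body": {"moves": [[[0,0,0],[0,0,0]],[[0,0,0],[0,0,0]],[[0,0,0],[0,0,0]],[[0,0,0],[0,0,0]],[[0,0,0],[0,0,0]],[[0,0,0],[0,0,0]],[[0,0,0],[0,0,0]],[[0,0,0],[0,0,0]],[[0,0,0],[0,0,0]],[[0,0,0],[0,0,0]]], "claw": 1}}

```text
time_s: 4.32
eef_pos: [569.1, 326.6, 59.3]
ee_rot: [0.866, 0.501, 0.0, 0.0]
force: [-0.1, -0.4, -1.1]
gripper_width: 23.8
```

Call:
{"method": "drive_tool", "body": {"moves": [[[0,0,0],[0,0,0]],[[0,0,0],[0,0,0]],[[0,0,0],[0,0,0]],[[0,0,0],[0,0,0]],[[0,0,0],[0,0,0]],[[0,0,0],[0,0,0]],[[0,0,0],[0,0,0]],[[0,0,0],[0,0,0]],[[0,0,0],[0,0,0]],[[0,0,0],[0,0,0]]]}}

```text
time_s: 5.15
eef_pos: [569.0, 326.6, 59.1]
ee_rot: [0.866, 0.501, -0.0, -0.0]
force: [-0.0, -1.0, -1.1]
gripper_width: 11.1
```

Call:
{"method": "drive_tool", "body": {"moves": [[[0,0,-12],[0,0,0]],[[0,0,-24],[0,0,0]],[[0,0,-24],[0,0,0]],[[0,0,-24],[0,0,0]],[[0,0,-24],[0,0,0]],[[0,0,-12],[0,0,-0.116]],[[0,0,0],[0,0,-0.116]],[[0,0,0],[0,0,-0.116]],[[0,0,0],[0,0,-0.116]],[[0,0,0],[0,0,0]]]}}

```text
time_s: 5.98
eef_pos: [569.1, 326.6, 180.2]
ee_rot: [0.726, 0.687, 0.0, 0.0]
force: [-0.1, 0.3, -2.2]
gripper_width: 11.9
```

Call:
{"method": "drive_tool", "body": {"moves": [[[-10,3,0],[0,0,0]],[[-18,4,0],[0,0,0]],[[-22,5,0],[0,0,0]],[[-22,5,0],[0,0,0]],[[-22,5,0],[0,0,0]],[[-22,5,0],[0,0,0]],[[-22,5,0],[0,0,0]],[[-15,4,0],[0,0,0]],[[-7,2,0],[0,0,0]],[[0,0,0],[0,0,0]]]}}

```text
time_s: 6.82
eef_pos: [598.2, 163.0, 179.4]
ee_rot: [0.729, 0.685, 0.0, 0.0]
force: [-0.7, -0.4, -1.4]
gripper_width: 11.8
```

```bash
python3 - <<'E'
from bench import sense,snapshot
from h import *
st=sense(); s=snapshot("wrist"); print(st["time_s"],st["eef_pos"],w2b(st["eef_pos"]),st["force"])
Q=R.from_quat(st["ee_rot"]).as_matrix(); print(np.degrees(np.arctan2(Q[1,0],Q[0,0])-BA),Q[:,2])
np.savez("pics/w2.npz",pos=st["eef_pos"],rot=st["ee_rot"],**s); cv2.imwrite("pics/w2.png",s["img"][:,:,::-1])
E
```

```text
6.8167 [598.22213008 162.98326234 179.37205335] [ 47.17347742  -4.46308246 179.37205335] [-0.67876988 -0.39833885 -1.44826974]
0.2041538426076698 [ 2.42645723e-04 -1.75408316e-04 -9.99999955e-01]
```

View pics/w2.png

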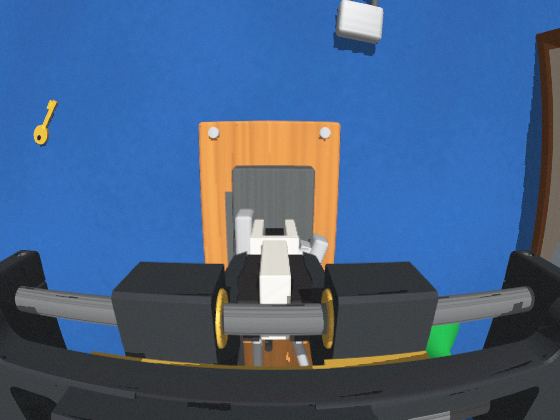

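```bash
python3 - <<'E'
from h import *
s=load("w2")
for n,u,v,z in(("ledge L",235,167,38),("ledge R",313,167,38),("board L",201,123,12),("board R",339,123,12),("jaw tip L",239,210,66),("jaw tip R(inner)",253,210,66)):
    print(n,w2b(wz(s,u,v,z)).round(1))
E
```

```text
ledge L [83.9 28.  38. ]
ledge R [ 84.2 -36.8  38. ]
board L [122.  62.  12.]
board R [122.2 -63.   12. ]
jaw tip L [54.1 22.1 66. ]
jaw tip R(inner) [54.1 11.4 66. ]
```

Call:
{"method": "drive_tool", "body": {"moves": [[[0.5,-2,0],[0,0,0]],[[0,0,8],[0,0,0]],[[0,0,10],[0,0,0]],[[0,0,12],[0,0,0]],[[0,0,12],[0,0,0]],[[0,0,12],[0,0,0]],[[0,0,10],[0,0,0]],[[0,0,8],[0,0,0]],[[0,0,4],[0,0,0]],[[0,0,0],[0,0,0]]]}}

```text
time_s: 7.7
eef_pos: [594.9, 165.0, 101.5]
ee_rot: [0.727, 0.686, -0.001, -0.001]
force: [-0.2, -0.2, -1.8]
gripper_width: 11.6
```

Call:
{"method": "drive_tool", "body": {"moves": [[[0,0,0.2],[0,0,0]],[[0,0,0.2],[0,0,0]],[[0,0,0.2],[0,0,0]],[[0,0,0.2],[0,0,0]],[[0,0,0.2],[0,0,0]],[[0,0,0.2],[0,0,0]],[[0,0,0.2],[0,0,0]],[[0,0,0.2],[0,0,0]],[[0,0,0],[0,0,0]],[[0,0,0],[0,0,0]]]}}

```text
time_s: 8.53
eef_pos: [595.8, 165.3, 101.6]
ee_rot: [0.727, 0.686, -0.0, -0.0]
force: [-0.4, 0.1, -2.8]
gripper_width: 11.5
```

Call:
{"method": "drive_tool", "body": {"moves": [[[0,0,0.2],[0,0,0]],[[0,0,0.2],[0,0,0]],[[0,0,0.2],[0,0,0]],[[0,0,0.2],[0,0,0]],[[0,0,0.2],[0,0,0]],[[0,0,0.2],[0,0,0]],[[0,0,0.2],[0,0,0]],[[0,0,0.2],[0,0,0]],[[0,0,0],[0,0,0]],[[0,0,0],[0,0,0]]]}}

```text
time_s: 9.37
eef_pos: [595.8, 165.3, 100.0]
ee_rot: [0.727, 0.686, -0.0, -0.0]
force: [-0.1, -0.8, -1.5]
gripper_width: 11.8
```

```bash
python3 - <<'E'
from bench import sense,snapshot
for i in range(3):
    s=sense();print(s["time_s"],s["eef_pos"],s["force"],s["ft_torque"]); snapshot("side")
E
```

```text
9.3667 [595.82328401 165.28904665  99.98046556] [-0.12239572 -0.81727103 -1.53671233] [-0.10242907  0.04211141 -0.03456368]
9.4167 [595.83077371 165.28219735  99.99926402] [-0.39387459  0.28386802 -1.80527624] [-0.03669569  0.02576542  0.00702641]
9.4667 [595.82941522 165.31372255 100.00438908] [ 0.54945513  0.84969317 -1.83330052] [-0.11087107  0.1009538   0.01859229]
```

Call:
{"method": "drive_tool", "body": {"moves": [[[0,0,0.2],[0,0,0]],[[0,0,0.2],[0,0,0]],[[0,0,0.2],[0,0,0]],[[0,0,0.2],[0,0,0]],[[0,0,0.2],[0,0,0]],[[0,0,0.2],[0,0,0]],[[0,0,0.2],[0,0,0]],[[0,0,0.2],[0,0,0]],[[0,0,0],[0,0,0]],[[0,0,0],[0,0,0]]]}}

```text
time_s: 10.35
eef_pos: [595.8, 165.3, 98.4]
ee_rot: [0.727, 0.686, 0.0, 0.0]
force: [0.5, 0.4, -2.4]
gripper_width: 11.8
```

Call:
{"method": "drive_tool", "body": {"moves": [[[0,0,0.2],[0,0,0]],[[0,0,0.2],[0,0,0]],[[0,0,0.2],[0,0,0]],[[0,0,0.2],[0,0,0]],[[0,0,0.2],[0,0,0]],[[0,0,0],[0,0,0]],[[0,0,0],[0,0,0]],[[0,0,0],[0,0,0]],[[0,0,0],[0,0,0]],[[0,0,0],[0,0,0]]]}}

```text
time_s: 11.18
eef_pos: [595.8, 165.3, 97.4]
ee_rot: [0.727, 0.686, -0.0, -0.0]
force: [-0.5, 0.0, -2.6]
gripper_width: 12.0
```

Call:
{"method": "drive_tool", "body": {"moves": [[[-0.6,0,0],[0,0,0]],[[-1.2,0,0],[0,0,0]],[[-1.6,0,0],[0,0,0]],[[-1.8,0,0],[0,0,0]],[[-1.8,0,0],[0,0,0]],[[-1.8,0,0],[0,0,0]],[[-1.4,0,0],[0,0,0]],[[-0.8,0,0],[0,0,0]],[[0,0,0],[0,0,0]],[[0,0,0],[0,0,0]]]}}

```text
time_s: 12.02
eef_pos: [595.2, 154.2, 97.4]
ee_rot: [0.727, 0.686, 0.0, -0.0]
force: [-0.2, 0.0, -1.1]
gripper_width: 11.7
```

```bash
cat > f.py <<'E'
from bench import sense,snapshot
from h import *
F=[];M=[]
for i in range(6):
    s=sense();F.append(B.T@s["force"]);M.append(B.T@s["ft_torque"]); snapshot("side") if i<5 else 0
print(s["time_s"],w2b(s["eef_pos"]).round(2),np.mean(F,0).round(2),np.mean(M,0).round(3),s["gripper_width"].round(1))
E
python3 f.py
```

```text
Traceback (most recent call last):
  File "f.py", line 6, in <module>
    print(s["time_s"],w2b(s["eef_pos"]).round(2),np.mean(F,0).round(2),np.mean(M,0).round(3),s["gripper_width"].round(1))
                                                                                             ^^^^^^^^^^^^^^^^^^^^^^^^
AttributeError: 'float' object has no attribute 'round'
```

Call:
{"method": "drive_tool", "body": {"moves": [[[-0.25,0,0],[0,0,0]],[[-0.25,0,0],[0,0,0]],[[-0.25,0,0],[0,0,0]],[[-0.25,0,0],[0,0,0]],[[-0.25,0,0],[0,0,0]],[[-0.25,0,0],[0,0,0]],[[-0.25,0,0],[0,0,0]],[[-0.25,0,0],[0,0,0]],[[0,0,0],[0,0,0]],[[0,0,0],[0,0,0]]]}}

```text
time_s: 13.1
eef_pos: [595.1, 152.3, 97.4]
ee_rot: [0.727, 0.686, 0.0, 0.0]
force: [-0.1, -0.4, -2.0]
gripper_width: 11.3
```

```bash
sed -i 's/,s\["gripper_width"\].round(1)//' f.py; python3 f.py
```

```text
13.35 [36.34 -2.03 97.42] [-0.18  0.18 -2.06] [ 0.061  0.082 -0.004]
```

Call:
{"method": "drive_tool", "body": {"moves": [[[-0.1,0,0],[0,0,0]],[[-0.1,0,0],[0,0,0]],[[-0.1,0,0],[0,0,0]],[[-0.1,0,0],[0,0,0]],[[-0.1,0,0],[0,0,0]],[[-0.1,0,0],[0,0,0]],[[-0.1,0,0],[0,0,0]],[[-0.1,0,0],[0,0,0]],[[-0.1,0,0],[0,0,0]],[[-0.1,0,0],[0,0,0]]]}}

```text
time_s: 14.18
eef_pos: [595.0, 151.3, 97.4]
ee_rot: [0.727, 0.686, -0.0, 0.0]
force: [0.3, 0.8, -1.5]
gripper_width: 11.5
```

```bash
python3 f.py
```

```text
14.4333 [35.35 -2.05 97.4 ] [ 0.52 -0.05 -1.33] [0.068 0.084 0.01 ]
```

Call:
{"method": "drive_tool", "body": {"moves": [[[-0.1,0,0],[0,0,0]],[[-0.1,0,0],[0,0,0]],[[-0.1,0,0],[0,0,0]],[[-0.1,0,0],[0,0,0]],[[-0.1,0,0],[0,0,0]],[[-0.1,0,0],[0,0,0]],[[-0.1,0,0],[0,0,0]],[[-0.1,0,0],[0,0,0]],[[0,0,0],[0,0,0]],[[0,0,0],[0,0,0]]]}}

```text
time_s: 15.27
eef_pos: [595.0, 150.5, 97.4]
ee_rot: [0.727, 0.686, -0.0, -0.0]
force: [0.6, -0.8, -2.0]
gripper_width: 11.6
```

```bash
python3 f.py
```

```text
15.5167 [34.55 -2.03 97.44] [-0.2  -0.19 -1.89] [ 0.057  0.072 -0.011]
```

Call:
{"method": "drive_tool", "body": {"moves": [[[-0.1,0,0],[0,0,0]],[[-0.1,0,0],[0,0,0]],[[-0.1,0,0],[0,0,0]],[[-0.1,0,0],[0,0,0]],[[-0.1,0,0],[0,0,0]],[[-0.1,0,0],[0,0,0]],[[-0.1,0,0],[0,0,0]],[[-0.1,0,0],[0,0,0]],[[-0.1,0,0],[0,0,0]],[[-0.1,0,0],[0,0,0]]]}}

```text
time_s: 16.35
eef_pos: [594.9, 149.5, 97.4]
ee_rot: [0.727, 0.686, -0.0, -0.0]
force: [0.9, 0.2, -2.3]
gripper_width: 11.7
```

```bash
python3 f.py
```

```text
16.6 [33.53 -2.05 97.41] [ 0.04 -0.18 -1.87] [ 0.061  0.07  -0.005]
```

Call:
{"method": "drive_tool", "body": {"moves": [[[-0.1,0,0],[0,0,0]],[[-0.1,0,0],[0,0,0]],[[-0.1,0,0],[0,0,0]],[[-0.1,0,0],[0,0,0]],[[-0.1,0,0],[0,0,0]],[[-0.1,0,0],[0,0,0]],[[-0.1,0,0],[0,0,0]],[[-0.1,0,0],[0,0,0]],[[-0.1,0,0],[0,0,0]],[[-0.1,0,0],[0,0,0]]]}}

```text
time_s: 17.43
eef_pos: [594.8, 148.5, 97.4]
ee_rot: [0.727, 0.686, -0.0, -0.0]
force: [0.4, 0.4, -1.8]
gripper_width: 11.9
```

```bash
python3 f.py
```

```text
17.6833 [32.53 -2.03 97.4 ] [ 0.33 -0.1  -1.94] [0.067 0.076 0.016]
```

Call:
{"method": "drive_tool", "body": {"moves": [[[-0.1,0,0],[0,0,0]],[[-0.1,0,0],[0,0,0]],[[-0.1,0,0],[0,0,0]],[[-0.1,0,0],[0,0,0]],[[-0.1,0,0],[0,0,0]],[[-0.1,0,0],[0,0,0]],[[-0.1,0,0],[0,0,0]],[[-0.1,0,0],[0,0,0]],[[-0.1,0,0],[0,0,0]],[[-0.1,0,0],[0,0,0]]]}}

```text
time_s: 18.52
eef_pos: [594.8, 147.5, 97.4]
ee_rot: [0.727, 0.686, -0.0, 0.0]
force: [-0.0, -0.5, -1.6]
gripper_width: 11.5
```

```bash
python3 f.py
```

```text
18.7667 [31.55 -2.03 97.38] [-0.26 -0.12 -1.68] [ 0.063  0.093 -0.025]
```

Call:
{"method": "drive_tool", "body": {"moves": [[[-0.1,0,0],[0,0,0]],[[-0.1,0,0],[0,0,0]],[[-0.1,0,0],[0,0,0]],[[-0.1,0,0],[0,0,0]],[[-0.1,0,0],[0,0,0]],[[-0.1,0,0],[0,0,0]],[[-0.1,0,0],[0,0,0]],[[-0.1,0,0],[0,0,0]],[[-0.1,0,0],[0,0,0]],[[-0.1,0,0],[0,0,0]]]}}

```text
time_s: 19.6
eef_pos: [594.8, 146.5, 97.4]
ee_rot: [0.727, 0.686, -0.0, 0.0]
force: [0.6, 0.1, -2.2]
gripper_width: 11.9
```

```bash
python3 f.py
```

```text
19.85 [30.52 -2.08 97.43] [-0.02 -0.39 -1.93] [0.052 0.104 0.003]
```

Call:
{"method": "drive_tool", "body": {"moves": [[[-0.1,0,0],[0,0,0]],[[-0.1,0,0],[0,0,0]],[[-0.1,0,0],[0,0,0]],[[-0.1,0,0],[0,0,0]],[[-0.1,0,0],[0,0,0]],[[-0.1,0,0],[0,0,0]],[[-0.1,0,0],[0,0,0]],[[-0.1,0,0],[0,0,0]],[[-0.1,0,0],[0,0,0]],[[-0.1,0,0],[0,0,0]]]}}

```text
time_s: 20.68
eef_pos: [594.7, 145.5, 97.4]
ee_rot: [0.727, 0.686, -0.0, -0.0]
force: [-0.0, 0.3, -2.0]
gripper_width: 11.9
```

```bash
python3 f.py
```

```text
20.9333 [29.51 -2.06 97.38] [-0.05 -0.12 -2.11] [ 0.082  0.053 -0.002]
```

Call:
{"method": "drive_tool", "body": {"moves": [[[-0.1,0,0],[0,0,0]],[[-0.1,0,0],[0,0,0]],[[-0.1,0,0],[0,0,0]],[[-0.1,0,0],[0,0,0]],[[-0.1,0,0],[0,0,0]],[[-0.1,0,0],[0,0,0]],[[-0.1,0,0],[0,0,0]],[[-0.1,0,0],[0,0,0]],[[-0.1,0,0],[0,0,0]],[[-0.1,0,0],[0,0,0]]]}}

```text
time_s: 21.77
eef_pos: [594.6, 144.5, 97.4]
ee_rot: [0.727, 0.686, -0.0, -0.0]
force: [-0.6, 0.6, -1.2]
gripper_width: 12.1
```

```bash
python3 f.py
```

```text
22.0167 [28.52 -2.06 97.39] [ 0.08  0.02 -1.78] [ 0.066  0.072 -0.   ]
```

Call:
{"method": "drive_tool", "body": {"moves": [[[-0.1,0,0],[0,0,0]],[[-0.1,0,0],[0,0,0]],[[-0.1,0,0],[0,0,0]],[[-0.1,0,0],[0,0,0]],[[-0.1,0,0],[0,0,0]],[[-0.1,0,0],[0,0,0]],[[-0.1,0,0],[0,0,0]],[[-0.1,0,0],[0,0,0]],[[-0.1,0,0],[0,0,0]],[[-0.1,0,0],[0,0,0]]]}}

```text
time_s: 22.85
eef_pos: [594.6, 143.7, 97.5]
ee_rot: [0.727, 0.686, 0.0, -0.0]
force: [-0.7, 0.7, -1.4]
gripper_width: 11.4
```

```bash
python3 f.py
```

```text
23.1 [27.66 -2.1  97.44] [ 1.35  0.36 -1.77] [ 0.088 -0.141 -0.022]
```

Call:
{"method": "drive_tool", "body": {"moves": [[[-0.1,0,0],[0,0,0]],[[-0.1,0,0],[0,0,0]],[[0,0,0],[0,0,0]],[[0,0,0],[0,0,0]],[[0,0,0],[0,0,0]],[[0,0,0],[0,0,0]],[[0,0,0],[0,0,0]],[[0,0,0],[0,0,0]],[[0,0,0],[0,0,0]],[[0,0,0],[0,0,0]]]}}

```text
time_s: 23.93
eef_pos: [594.6, 143.4, 97.4]
ee_rot: [0.727, 0.686, 0.0, -0.0]
force: [-0.2, 2.8, -2.6]
gripper_width: 11.7
```

```bash
python3 f.py
```

```text
24.1833 [27.39 -2.13 97.46] [ 2.49  0.15 -1.21] [ 0.117 -0.352 -0.014]
```

Call:
{"method": "drive_tool", "body": {"moves": [[[0.1,0,0.1],[0,0,0]],[[0.1,0,0.1],[0,0,0]],[[0,0,0.1],[0,0,0]],[[0,0,0.1],[0,0,0]],[[0,0,0.1],[0,0,0]],[[0,0,0.1],[0,0,0]],[[0,0,0.1],[0,0,0]],[[0,0,0],[0,0,0]],[[0,0,0],[0,0,0]],[[0,0,0],[0,0,0]]]}}

```text
time_s: 25.02
eef_pos: [594.7, 143.5, 97.1]
ee_rot: [0.727, 0.686, 0.0, 0.0]
force: [-1.2, 1.0, 3.0]
gripper_width: 11.3
```

```bash
python3 f.py
```

```text
25.2667 [27.57 -2.19 97.01] [1.84 1.67 3.33] [ 0.339 -0.144 -0.008]
```

Call:
{"method": "drive_tool", "body": {"moves": [[[0,0,-0.1],[0,0,0]],[[0,0,-0.1],[0,0,0]],[[0,0,0],[0,0,0]],[[0,0,0],[0,0,0]],[[0,0,0],[0,0,0]],[[0,0,0],[0,0,0]],[[0,0,0],[0,0,0]],[[0,0,0],[0,0,0]],[[0,0,0],[0,0,0]],[[0,0,0],[0,0,0]]], "claw": -1}}

```text
time_s: 26.1
eef_pos: [594.6, 143.5, 96.9]
ee_rot: [0.727, 0.686, -0.0, 0.0]
force: [-0.3, -0.7, 0.4]
gripper_width: 76.5
```

Call:
{"method": "drive_tool", "body": {"moves": [[[0,0,-4],[0,0,0]],[[0,0,-10],[0,0,0]],[[0,0,-15],[0,0,0]],[[0,0,-15],[0,0,0]],[[0,0,-15],[0,0,0]],[[0,0,-15],[0,0,0]],[[0,0,-15],[0,0,0]],[[0,0,-10],[0,0,0]],[[0,0,-4],[0,0,0]],[[0,0,0],[0,0,0]]]}}

```text
time_s: 26.93
eef_pos: [595.5, 143.7, 201.8]
ee_rot: [0.727, 0.686, 0.001, 0.001]
force: [-0.8, 0.7, 0.0]
gripper_width: 88.2
```

```bash
cat > w.py <<'E'
import sys
from bench import sense,snapshot
from h import *
n=sys.argv[1]; st=sense(); s=snapshot("wrist"); print(st["time_s"],w2b(st["eef_pos"]).round(2),st["gripper_width"])
np.savez(f"pics/{n}.npz",pos=st["eef_pos"],rot=st["ee_rot"],**s); cv2.imwrite(f"pics/{n}.png",s["img"][:,:,::-1])
E
python3 w.py w3
```

```text
26.9333 [ 27.77  -2.98 201.83] 88.17151921354763
```

View pics/w3.png

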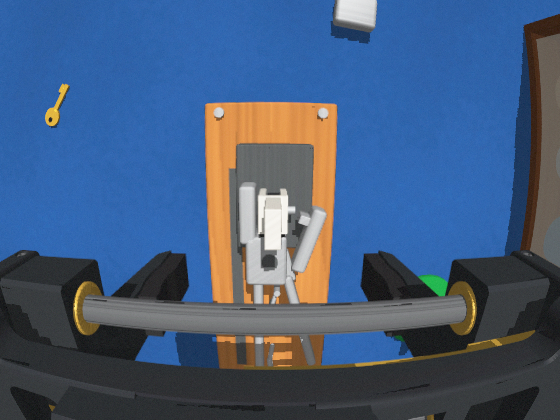

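Call:
{"method": "drive_tool", "body": {"moves": [[[-8,0,0],[0,0,0]],[[-16,1,0],[0,0,0]],[[-18,1,0],[0,0,0]],[[-18,1,0],[0,0,0]],[[-18,1,0],[0,0,0]],[[-18,1,0],[0,0,0]],[[-18,0,0],[0,0,0]],[[-18,0,0],[0,0,0]],[[-12,0,0],[0,0,0]],[[-4,0,0],[0,0,0]]]}}

```text
time_s: 27.82
eef_pos: [590.1, -6.5, 198.7]
ee_rot: [0.728, 0.686, -0.001, -0.001]
force: [-0.3, 0.2, -0.1]
gripper_width: 87.8
```

```bash
python3 w.py w4; python3 - <<'E'
from h import *
s=load("w4");im=s["img"].copy()
for p in [(-117,6,64),(-117,15,64),(-117,-43,64),(-152,6,64),(-152,15,64),(-184,-10,87)]:
    u=wproj(s,b2w(p)); print(p,u.round(0)); cv2.circle(im,tuple(int(x) for x in u.round()),2,(255,0,0),-1)
cv2.imwrite("pics/w4.png",im[:,:,::-1])
E
```

```text
27.8167 [-122.47   -7.35  198.68] 87.77286156932762
(-117, 6, 64) [258. 205.]
(-117, 15, 64) [247. 205.]
(-117, -43, 64) [317. 206.]
(-152, 6, 64) [258. 245.]
(-152, 15, 64) [248. 245.]
(-184, -10, 87) [277. 291.]
```

View pics/w4.png

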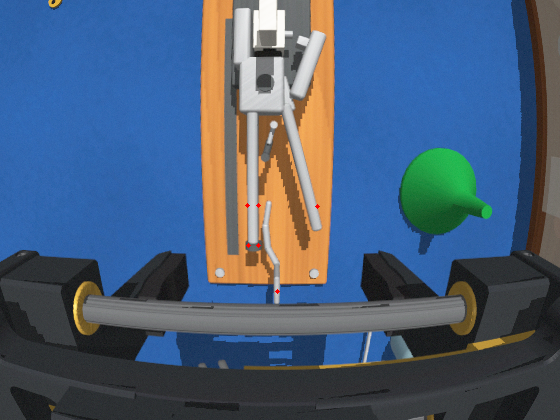

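Call:
{"method": "drive_tool", "body": {"moves": [[[1,0,8],[0,0,0]],[[1,0,16],[0,0,0]],[[0,0,18],[0,0,0]],[[0,0,18],[0,0,0]],[[0,0,18],[0,0,0]],[[0,0,18],[0,0,0]],[[0,0,18],[0,0,0]],[[0,0,15],[0,0,0]],[[0,0,9],[0,0,0]],[[0,0,4],[0,0,0]]]}}

```text
time_s: 28.7
eef_pos: [589.6, -1.5, 55.5]
ee_rot: [0.727, 0.687, -0.001, -0.001]
force: [-0.3, -0.4, -0.0]
gripper_width: 88.1
```

Call:
{"method": "drive_tool", "body": {"moves": [[[0,-0.7,0],[0,0,0]],[[0,-0.7,0],[0,0,0]],[[0,-0.7,0],[0,0,0]],[[0,-0.7,0],[0,0,0]],[[0,-0.7,0],[0,0,0]],[[0,-0.7,0],[0,0,0]],[[0,-0.7,0],[0,0,0]],[[0,-0.7,0],[0,0,0]],[[0,-0.7,0],[0,0,0]],[[0,0,0],[0,0,0]]]}}

```text
time_s: 29.53
eef_pos: [584.6, -2.2, 57.9]
ee_rot: [0.727, 0.686, -0.0, -0.0]
force: [0.4, 0.4, -0.6]
gripper_width: 87.6
```

```bash
python3 f.py
```

```text
29.7833 [-118.47   -1.83   57.86] [ 0.15  0.13 -0.15] [ 0.061  0.062 -0.021]
```

Call:
{"method": "drive_tool", "body": {"moves": [[[0,-0.3,0],[0,0,0]],[[0,-0.3,0],[0,0,0]],[[0,-0.3,0],[0,0,0]],[[0,-0.3,0],[0,0,0]],[[0,-0.3,0],[0,0,0]],[[0,-0.3,0],[0,0,0]],[[0,0,0],[0,0,0]],[[0,0,0],[0,0,0]],[[0,0,0],[0,0,0]],[[0,0,0],[0,0,0]]], "claw": -0.5}}

```text
time_s: 30.62
eef_pos: [587.2, -3.2, 59.4]
ee_rot: [0.727, 0.686, 0.003, 0.004]
force: [8.8, -3.6, -3.6]
gripper_width: 66.2
```

Call:
{"method": "drive_tool", "body": {"moves": [[[0,0,0],[0,0,0]],[[0,0,0],[0,0,0]],[[0,0,0],[0,0,0]],[[0,0,0],[0,0,0]],[[0,0,0],[0,0,0]],[[0,0,0],[0,0,0]],[[0,0,0],[0,0,0]],[[0,0,0],[0,0,0]],[[0,0,0],[0,0,0]],[[0,0,0],[0,0,0]]], "claw": -0.2}}

```text
time_s: 31.45
eef_pos: [586.3, -3.0, 59.6]
ee_rot: [0.727, 0.686, 0.002, 0.003]
force: [4.9, -3.9, 1.1]
gripper_width: 52.9
```

Call:
{"method": "drive_tool", "body": {"moves": [[[0,0,0],[0,0,0]],[[0,0,0],[0,0,0]],[[0,0,0],[0,0,0]],[[0,0,0],[0,0,0]],[[0,0,0],[0,0,0]],[[0,0,0],[0,0,0]],[[0,0,0],[0,0,0]],[[0,0,0],[0,0,0]],[[0,0,0],[0,0,0]],[[0,0,0],[0,0,0]]], "claw": 0.05}}

```text
time_s: 32.28
eef_pos: [586.4, -3.2, 59.6]
ee_rot: [0.727, 0.686, 0.002, 0.003]
force: [4.6, -3.7, 1.4]
gripper_width: 42.0
```

```bash
python3 f.py
```

```text
32.5333 [-119.41   -3.51   59.67] [-3.72 -5.47  0.75] [-0.783  0.634 -0.051]
```

Call:
{"method": "drive_tool", "body": {"moves": [[[0,0,0],[0,0,0]],[[0,0,0],[0,0,0]],[[0,0,0],[0,0,0]],[[0,0,0],[0,0,0]],[[0,0,0],[0,0,0]],[[0,0,0],[0,0,0]],[[0,0,0],[0,0,0]],[[0,0,0],[0,0,0]],[[0,0,0],[0,0,0]],[[0,0,0],[0,0,0]]], "claw": 1}}

```text
time_s: 33.37
eef_pos: [581.9, -2.9, 58.8]
ee_rot: [0.727, 0.686, -0.001, -0.001]
force: [-5.1, -3.9, 8.9]
gripper_width: 28.9
```

```bash
python3 f.py
```

```text
33.6167 [-119.38    1.09   58.81] [-3.84  5.25  9.11] [ 0.954  0.694 -0.136]
```

Call:
{"method": "drive_tool", "body": {"moves": [[[0,0,0],[0,0,0]],[[0,0,0],[0,0,0]],[[0,0,0],[0,0,0]],[[0,0,0],[0,0,0]],[[0,0,-4],[0,0,0]],[[0,0,-8],[0,0,0]],[[0,0,-16],[0,0,0]],[[0,0,-16],[0,0,0]],[[0,0,-16],[0,0,0]],[[0,0,-8],[0,0,0]]], "claw": -1}}

```text
time_s: 34.45
eef_pos: [584.5, -2.0, 128.8]
ee_rot: [0.727, 0.686, 0.001, 0.001]
force: [-0.1, -0.3, 0.2]
gripper_width: 88.0
```

Call:
{"method": "drive_tool", "body": {"moves": [[[-3,2,-8],[0,0,0]],[[-6,4,-10],[0,0,0]],[[-8,5,-10],[0,0,0]],[[-9,5,0],[0,0,0]],[[-9,6,0],[0,0,0]],[[-9,6,0],[0,0,0]],[[-9,6,0],[0,0,0]],[[-8,5,0],[0,0,0]],[[-3,3,0],[0,0,0]],[[0,0,0],[0,0,0]]], "claw": 1}}

```text
time_s: 35.28
eef_pos: [621.7, -69.5, 153.3]
ee_rot: [0.728, 0.686, -0.0, -0.0]
force: [-0.4, -0.6, 0.5]
gripper_width: 23.7
```

```bash
python3 w.py w5; python3 - <<'E'
from bench import snapshot
from h import *
s=snapshot("top");t=snapshot("side"); a=cv2.resize(s["img"][150:240,130:340],None,fx=3.5,fy=3.5,interpolation=cv2.INTER_CUBIC)
b=cv2.resize(t["img"][180:310,200:340],None,fx=2,fy=2,interpolation=cv2.INTER_CUBIC); w=load("w5")["img"][0:280,120:420]
H=np.zeros((600,770,3),np.uint8);H[:a.shape[0],:a.shape[1]]=a;H[318:318+b.shape[0],:b.shape[1]]=b;H[318:318+280,300:600]=w
cv2.imwrite("pics/c5.png",H[:,:,::-1])
E
```

```text
35.2833 [-183.29  -42.98  153.33] 23.68713739997052
```

View pics/c5.png

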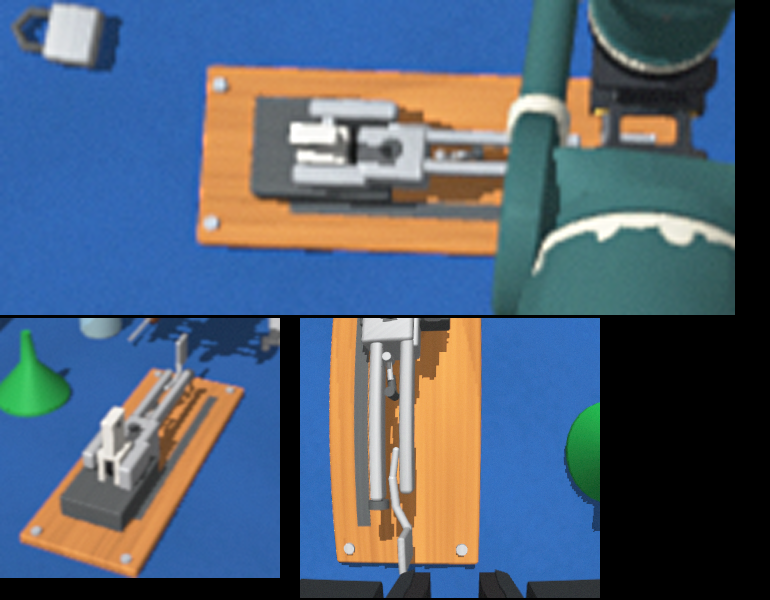

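Call:
{"method": "drive_tool", "body": {"moves": [[[0,0,0],[0,0,0]],[[0,0,5],[0,0,0]],[[0,0,10],[0,0,0]],[[0,0,13],[0,0,0]],[[0,0,14],[0,0,0]],[[0,0,14],[0,0,0]],[[0,0,13],[0,0,0]],[[0,0,9],[0,0,0]],[[0,0,5],[0,0,0]],[[0,0,0],[0,0,0]]]}}

```text
time_s: 36.27
eef_pos: [620.0, -68.2, 68.7]
ee_rot: [0.727, 0.686, -0.001, -0.001]
force: [-0.5, 0.4, 0.2]
gripper_width: 0.4
```

Call:
{"method": "drive_tool", "body": {"moves": [[[0,-3,0],[0,0,0]],[[0,-3,0],[0,0,0]],[[0,-3,0],[0,0,0]],[[0,-3,0],[0,0,0]],[[0,-3,0],[0,0,0]],[[0,-3,0],[0,0,0]],[[0,-3,0],[0,0,0]],[[0,-3,0],[0,0,0]],[[0,-3,0],[0,0,0]],[[0,-2,0],[0,0,0]]]}}

```text
time_s: 37.1
eef_pos: [593.2, -67.7, 71.8]
ee_rot: [0.727, 0.686, 0.0, 0.002]
force: [1.7, -4.2, 0.5]
gripper_width: 0.4
```

```bash
python3 f.py
```

```text
37.35 [-182.16  -13.26   70.92] [-1.66 -1.07  0.77] [-0.1    0.242  0.025]
```

Contact with the tab (about 1–2 N). Push on.

Call:
{"method": "drive_tool", "body": {"moves": [[[0,-1.7,0],[0,0,0]],[[0,-1.7,0],[0,0,0]],[[0,-1.7,0],[0,0,0]],[[0,-1.7,0],[0,0,0]],[[0,-1.7,0],[0,0,0]],[[0,-1.7,0],[0,0,0]],[[0,-1.7,0],[0,0,0]],[[0,-1.7,0],[0,0,0]],[[0,0,0],[0,0,0]],[[0,0,0],[0,0,0]]]}}

```text
time_s: 38.18
eef_pos: [578.5, -66.0, 70.9]
ee_rot: [0.727, 0.686, -0.0, -0.0]
force: [-0.1, -1.4, 0.1]
gripper_width: 0.2
```

```bash
python3 f.py; python3 w.py w6; python3 - <<'E'
from bench import snapshot
from h import *
t=snapshot("side"); b=cv2.resize(t["img"][180:310,200:340],None,fx=2,fy=2,interpolation=cv2.INTER_CUBIC); w=load("w6")["img"][0:300,60:500]
H=np.zeros((300,740,3),np.uint8);H[:260,:280]=b;H[:,290:730]=w
cv2.imwrite("pics/c6.png",H[:,:,::-1])
E
```

```text
38.4333 [-1.8257e+02  1.4000e-01  7.0850e+01] [-0.91 -0.71 -0.19] [-0.038  0.18   0.005]
38.4333 [-1.8257e+02  1.4000e-01  7.0850e+01] 0.6904952579028384
```

View pics/c6.png

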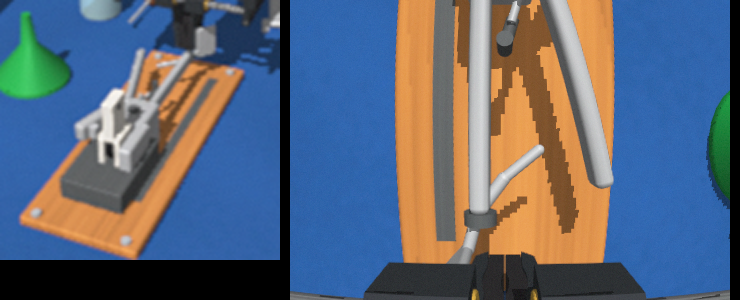

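Call:
{"method": "drive_tool", "body": {"moves": [[[0,3,0],[0,0,0]],[[0,4,0],[0,0,0]],[[0,5,0],[0,0,0]],[[0,5,0],[0,0,0]],[[0,5,0],[0,0,0]],[[0,5,0],[0,0,0]],[[0,5,0],[0,0,0]],[[0,5,0],[0,0,0]],[[0,5,0],[0,0,0]],[[0,3,0],[0,0,0]]]}}

```text
time_s: 39.37
eef_pos: [624.4, -68.5, 70.9]
ee_rot: [0.727, 0.686, 0.0, 0.0]
force: [0.6, 0.6, 0.1]
gripper_width: 0.8
```

Call:
{"method": "drive_tool", "body": {"moves": [[[0,0,-10],[0,0,0]],[[0,0,-15],[0,0,0]],[[0,0,-15],[0,0,0]],[[0,0,-15],[0,0,0]],[[0,0,-15],[0,0,0]],[[0,0,-15],[0,0,0]],[[0,0,-10],[0,0,0]],[[0,0,-5],[0,0,0]],[[0,0,0],[0,0,0]],[[0,0,0],[0,0,0]]]}}

```text
time_s: 40.2
eef_pos: [623.5, -68.5, 170.9]
ee_rot: [0.727, 0.686, 0.0, -0.0]
force: [-0.2, -0.3, -0.3]
gripper_width: 0.3
```

```bash
python3 f.py; python3 - <<'E'
from bench import snapshot
from h import *
s=snapshot("top");t=snapshot("side"); a=cv2.resize(s["img"][160:230,180:290],None,fx=5,fy=5,interpolation=cv2.INTER_CUBIC)
b=cv2.resize(t["img"][200:300,210:300],None,fx=2.4,fy=2.4,interpolation=cv2.INTER_CUBIC)
H=np.zeros((600,560,3),np.uint8);H[:350,:550]=a;H[355:595,:216]=b
cv2.imwrite("pics/c7.png",H[:,:,::-1])
E
```

```text
40.45 [-182.11  -44.2   169.71] [-0.13  0.01  0.11] [ 0.064  0.044 -0.001]
```

View pics/c7.png

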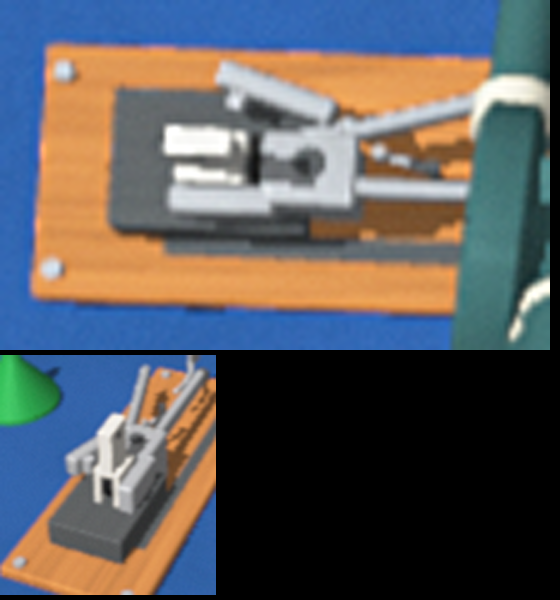

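The pliers are open, the hanger stands upright and square between the jaws, and no pin shows on the moving-jaw side. The arm is clear of everything, so I'm handing in.

```bash
python3 -c "
from bench import hand_in; print(hand_in())"
```

```text
the job is handed in; nothing more can be done
None
```

I finished the job and handed it in at about 40 s of the 72 s allowed; the hand-in gives no verdict.

- **Seating:** I stood the hanger between the open jaws with the pin facing the moving jaw. I slid it back in 1 mm steps until it touched the buffer. The force averaged about 2.5 N at most, against the 7 N limit. Contact put the pliers about 17 mm towards the handles from mid slot, which agrees with the overhead camera (about 17.6 mm).
- **Locking:** I squeezed the handles until the gripper read 29 mm (30 mm nominal). After I let go, the handles stayed parallel, so the pliers were locked.
- **Release:** I pushed the tab about 30 mm and the pliers sprang open.

In the last pictures the pliers are open and the hanger stands upright and square on the ledge. No pin shows on the moving-jaw side, and the wrist force is about zero with the arm clear.

- **Not measured:** the pin depth and the handle and lever angles; I judged them from pictures and the gripper opening.
- **Bystanders:** I did not measure their positions at the end. The arm never went near them.
- **Disagreement:** the first close-up from the wrist camera suggested the pliers were only 9 to 13 mm off mid slot; I relied on touch.

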